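Weigh a jar of cream on a spring scale

ROBOT

A 6-joint arm with a two-finger parallel gripper is mounted at the origin on the work surface. World frame = base frame: x ahead of the robot, y to its left, z up, the work surface at z = 0. Lengths are in m, angles in rad, forces in N, time in s.
With the tool pointing down it reaches from about 0.4 to 0.825 m from the base axis. Payload 7 kg.
Tool frame: the origin (TCP) lies midway between the tips of the shut fingers; the grasp point (between the pads) lies env.grip_point_offset behind it (env.grip_point_offset is the distance from the TCP to the grasp point, in m); z points along the fingers, x is the direction in which the jaws open and shut, and the axes are right-handed (so a half turn about z gives the same grasp; the last joint's range is limited). The gripper opens to 88 mm and grips with 3 to 60 N. Pads are 19 mm wide; open, the fingers measure 130 mm over their backs; the gripper's body (78 mm by 193 mm) begins 47 mm behind the grasp point.
Start: joints at [-0.976, 0.359, 0.012, 0, -1.224, -0.288], TCP at [0.204, -0.643, 0.227] pointing down, gripper open.
Joint ranges: [-3.07, 3.07], [-1.43, 2.12], [-1.02, 1.25], [-3.03, 1.67], [-3.05, -0], [-3.03, 3.03]. Speed limits (rad/s): [2.39, 2.39, 3.01, 3.14, 3.14, 3.14].

INTERFACE

Orientations are given as a unit quaternion [w, x, y, z].
In Python, from cell import env gives the robot as it stands.
- The arm moves only by the tool drive_tool, never from a script. Its argument "commands" is a list of rows, each a list of 3 entries, a list of its own where there are three numbers: the closure, from 0 (fully open) to 1 (shut), then the shift along the tool's x, y, z in mm, then the turn about the tool's z in degrees. A call has 1 to 12 rows; each row is the pose to reach, as a shift and turn from the pose commanded when the call began, along the tool's axes at that moment; what a row does not reach only later rows make up. A row lasts 1/10 s, in which the tool goes at most 50 mm and 8.59 degrees, less where a joint would pass 70% of its speed; a pose out of reach is approached as far as the arm can. A call with a gripper value outside its range is refused whole. The fingers move at their own pace and stop on an object; "grip_force" is the grip in N (left out, the last holds). Time passes only in rows, so rows that repeat a pose let the fingers close. It gives the time, the measured TCP pose, the force and the opening at its end, in the units of the state.
- env.state(): the state, without advancing time (a new reading comes with each control period).
- env.read_camera(name): name is "side" or "top"; returns the picture (384x512x3 uint8, red, green, blue); there is no depth.
- env.calibration(name): a dict with "camera_matrix" (3x3 intrinsics, pixels), "cam_to_world" (4x4, takes a point from camera to world coordinates). Camera axes: x right, y down, z forward; pixel columns grow to the right and rows downward; lengths in m; the calibration is good to about 2 mm. A picture is of the moment at which its call begins. calibration takes no time and is no camera call.
- env.finish_job(): hands the job in, once; it reports no verdict.
The state is a dict: "time_s": time; "joint_pos": joint angles; "joint_vel": joint speeds; "joint_efforts": joint torques, N m; "tcp_pos": TCP position; "ee_rot": TCP orientation; "ft_force": force on the tool from outside, world axes, zero at the start; "moment": the same for the moment, N m; "width": finger opening in m.
Only numpy, scipy, OpenCV 4.12 (cv2) and the standard library are available. Lean on these libraries where they do the work, as an engineer would, in place of code of your own. Each camera call takes 0.05 s, during which the arm holds its last target.

TASK

Weigh the frosted jar of cream: lift it in its wire carrier by the blue grip, keep it upright, and hang the carrier's wire arch on the hook of the spring scale so it stays hanging there by itself, settled and still, so that the scale can be read. The jar's weight is unknown: let it down slowly until the hook carries all of it before you let go, so that the hook never jerks, drops or springs up and the scale is not knocked or overloaded. Leave the mirror, compact, nail clipper and comb where they are.

Things in the scene. Friction and masses are not known exactly. Their poses are not given: they have to be found in the camera images.
- carrier: Frosted jar with beige lid fixed in a chrome wire carrier, 163 mm tall, 150-510 g (unknown). Origin: centre of underside, z up. Base 68 mm across, lid top at z 64 mm. 6 mm wires stand at y +-32.5 mm to z 96 mm, then lean in to a roof-shaped arch. The hook enters the window under the arch along the carrier's x, from either side. Blue grip on top: 10 mm (x) by 20 mm (y), z 123-163 mm.
- bail (a point): Peak of the underside of the wire arch, which must rest on the hook: 118 mm above the carrier's underside, on its axis. Axes as the carrier's.
- grip (a point): Point to pinch, inside the blue grip, 145 mm above the carrier's underside, on its axis. Axes as the carrier's: pinch across the 20 mm (fingers closing along y), so that the fingers stay clear of the hook.
- scale: Spring scale fixed on the vanity: white base 110 mm across, 12 mm thick; white tube 26 mm across, 155 mm tall; a chrome rod with a red head rises out of the tube, carries the hook and sinks under load. Origin: centre of the base's underside, z up. The hook points along the scale's own -x. Nothing stands above the red head (252 mm up when unloaded).
- hook_seat (a point): Bottom of the hook's hollow, on its upper side, where the arch must rest: 74 mm out from the rod along the scale's -x, 243 mm up when unloaded; sinks with the hook. Axes as the scale's. Hook: 7 mm red bar, level and 6.5 mm above the seat from the rod until 15 mm before the seat; beyond the seat it turns up to a tip that ends 22 mm farther out and 13 mm higher.
- hook (a joint): How far the hook has sunk (m): about 0 unloaded, grows downward, stop at 0.080. Spring 80 N/m (12 mm per 100 g): with the jar it settles between 18 and 63 mm. Lightly damped: let go off balance, it bounces for a second or two. It must never move faster than 0.08 m/s up or down, never sink beyond 0.070 (overload), and not be knocked with more than 15 N.
- mirror: Bystander: round mirror 100 mm across held in a spring clip on a white stand, 190 mm tall, base 90 mm across. Origin: centre of the underside.
- compact: Bystander: beige round compact, 71 mm across, 17 mm tall. Origin: centre of the underside.
- clipper: Bystander: chrome nail clipper 58 mm long (x), 13 mm tall, lying flat. Origin: centre of the underside.
- comb: Bystander: blue plastic comb 165 mm long (x), 35 mm wide, 6 mm thick, lying flat. Origin: centre of the underside.
Not all that is in view belongs to the job. What is shaped like the carrier but orange is not meant.

How it is judged:
On the way, in this order (a step that is already met when the one before it is completed fails the run):
1. the carrier is lifted well clear of the vanity (height (world z) of carrier above 0.05 m), for 0.2 s.
2. the arch rests on the hook and the hook begins to take the weight (distance between bail and hook_seat below 0.012 m and contact force between carrier and scale above 1 N), for 0.2 s.
At the end, for the whole second after the job is handed in: The carrier hangs released by the peak of its arch from the hook (arch peak within 12 mm of the hook seat), upright within 0.2 rad, the hook sunk more than 14 mm and still (under 12 mm/s), the carrier slower than 50 mm/s (all of step 2 and value of joint hook above 0.014 m and velocity of joint hook between -0.012 and 0.012 m/s and linear speed of carrier below 0.05 m/s and angle between carrier's own z axis and vertical below 0.2 rad and contact force between carrier and the fingers below 0.05 N); the robot touches nothing.
It fails at once if the hook jerks, drops or springs up faster than 0.08 m/s (velocity of joint hook above 0.08 m/s or velocity of joint hook below -0.08 m/s).
It fails at once if the scale is overloaded: the hook sinks beyond 70 mm (value of joint hook above 0.07 m).
It fails at once if the scale is knocked or pressed with more than 15 N by the carrier or the robot (contact force between any of carrier, the arm, the fingers and scale above 15 N).
It fails at once if the jar is tipped by more than 0.5 rad (angle between carrier's own z axis and vertical above 0.5 rad).
It fails at once if a bystander is moved by more than 20 mm (distance of any of mirror, compact, clipper, comb from where it was at the start of the episode above 0.02 m).
It also fails if it takes over 58 s, if anything falls off the work surface, if the arm or the gripper's body presses on something with over 40 N, if the wrist force passes 120 N, or if a joint passes its speed limit or range.

## Working session

There is one attempt and no reset: what is moved stays moved. The work goes in short steps, Python scripts to look and compute and a tool call to move; the robot and the scene stay as the last step left them, time stands still between calls to the robot, and variables do not carry over. Pictures are saved under pics/ and viewed, and the job is handed in when it is done.

Besides the shell and the picture viewer there is one more tool, called by a JSON object that holds its "op" and its "data". drive_tool: Moves the arm, as the interface text tells. Its arguments: {"type":"object","properties":{"commands":{"type":"array"},"grip_force":{"type":"number"}},"required":["commands"]}

```bash
mkdir -p pics; ls; python3 - <<'E'
from cell import env
import cv2
for n in("side","top"):
    im=env.read_camera(n); cv2.imwrite(f"pics/{n}0.png",im[:,:,::-1])
    c=env.calibration(n); print(n,c["camera_matrix"],c["cam_to_world"])
s=env.state(); print(s); print(env.grip_point_offset)
E
```

```text
pics
side [[384.95676002   0.         260.18085612]
 [  0.         384.95676002 185.96668719]
 [  0.           0.           1.        ]] [[-0.9893396  -0.10999761  0.09543421  0.46526364]
 [-0.14455299  0.66234054 -0.73512546  0.7700572 ]
 [ 0.0176521  -0.74108402 -0.67118021  0.8601507 ]
 [ 0.          0.          0.          1.        ]]
top [[483.25212068   0.         261.63222858]
 [  0.         483.25212068 196.71690776]
 [  0.           0.           1.        ]] [[ 1.32276384e-03 -9.91781268e-01  1.27938133e-01  3.66590226e-01]
 [-9.99999103e-01 -1.28467214e-03  3.80253204e-04 -2.14404238e-03]
 [-2.12769451e-04 -1.27938521e-01 -9.91782078e-01  1.68433695e+00]
 [ 0.00000000e+00  0.00000000e+00  0.00000000e+00  1.00000000e+00]]
{'time_s': 0.1, 'joint_pos': array([-9.75900723e-01,  3.59330105e-01,  1.11636490e-02, -3.06950461e-04,
       -1.22408010e+00, -2.88071965e-01]), 'joint_vel': array([-0.000242  , -0.00090344,  0.00188921,  0.00106339, -0.00081199,
       -0.00054105]), 'joint_efforts': array([-3.30437193e-03, -5.84164846e+01,  2.93751007e+01,  7.01554030e+00,
        1.02297618e-02, -6.46623994e-05]), 'tcp_pos': array([ 0.20370269, -0.64308443,  0.22571278]), 'ee_rot': array([-6.33997301e-04,  5.90790617e-01,  8.06824578e-01,  3.80344763e-04]), 'ft_force': array([-0.45454002,  0.88215377, -0.50114652]), 'moment': array([-0.00458629,  0.01004889,  0.07149465]), 'width': 0.08812745084745502}
0.0188
```

View pics/side0.png

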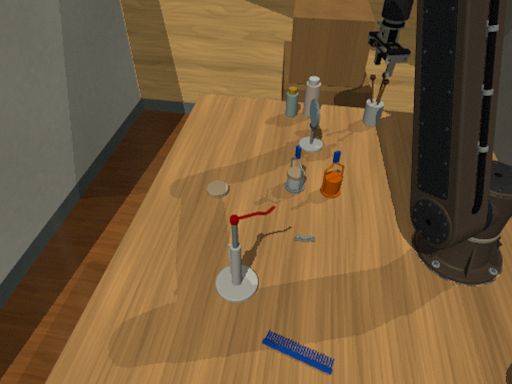

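View pics/top0.png

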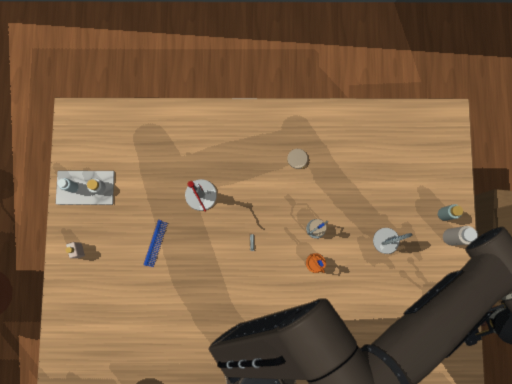

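The side view shows the carrier's blue grip at about (297,152), the orange decoy at (335,157), the red head at (234,219) and the hook tip at (273,209). In the top view the carrier is at about (318,228) and the scale at (200,195). Next I'll zoom in and measure.

```bash
cat > h.py <<'E'
import numpy as np, cv2
from cell import env
def load(p): return cv2.imread(p)
def ray(n,uv):
    c=env.calibration(n);K=c["camera_matrix"];T=c["cam_to_world"]
    d=T[:3,:3]@np.linalg.solve(K,[uv[0],uv[1],1.]);return T[:3,3],d
def plane(n,uv,z):
    o,d=ray(n,uv);return o+d*(z-o[2])/d[2]
def tri(a,b):
    o1,d1=ray("side",a);o2,d2=ray("top",b)
    t=np.linalg.lstsq(np.c_[d1,-d2],o2-o1,rcond=None)[0]
    p,q=o1+d1*t[0],o2+d2*t[1];return (p+q)/2,np.linalg.norm(p-q)
def proj(n,p):
    c=env.calibration(n);K=c["camera_matrix"];T=np.linalg.inv(c["cam_to_world"])
    q=K@(T[:3,:3]@np.array(p)+T[:3,3]);return q[:2]/q[2]
def blobs(im,lo,hi,minA=4):
    h=cv2.cvtColor(im,cv2.COLOR_BGR2HSV);m=cv2.inRange(h,np.array(lo),np.array(hi))
    n,l,s,c=cv2.connectedComponentsWithStats(m,connectivity=8)
    return [(s[i].tolist(),c[i].round(1).tolist()) for i in range(1,n) if s[i][4]>=minA],l
E
python3 - <<'E'
from h import *
s=load("pics/side0.png");t=load("pics/top0.png")
for n,im in(("side",s),("top",t)):
    print(n,"blue",blobs(im,(105,150,60),(130,255,255))[0])
    print(n,"red",blobs(im,(0,190,60),(4,255,255))[0],blobs(im,(174,150,60),(180,255,255))[0])
def crop(im,x,y,w,h,k,f): cv2.imwrite(f,cv2.resize(im[y:y+h,x:x+w],None,fx=k,fy=k,interpolation=cv2.INTER_CUBIC))
crop(s,265,125,100,80,8,"pics/c_s.png");crop(t,285,190,100,75,8,"pics/c_t.png")
crop(s,205,190,100,75,8,"pics/k_s.png");crop(t,170,160,60,60,10,"pics/k_t.png")
E
```

```text
side blue [([296, 146, 5, 13, 50], [297.7, 151.7]), ([333, 151, 7, 12, 59], [336.2, 156.2]), ([262, 331, 72, 43, 480], [296.4, 354.3]), ([282, 337, 2, 4, 4], [282.5, 338.5]), ([286, 339, 3, 6, 6], [287.0, 341.5]), ([291, 342, 3, 5, 6], [291.8, 343.7]), ([293, 343, 3, 6, 6], [294.0, 345.5]), ([296, 345, 2, 4, 4], [296.5, 346.5]), ([303, 347, 3, 6, 6], [303.8, 349.5]), ([318, 354, 3, 7, 8], [318.9, 357.1]), ([326, 358, 2, 6, 6], [326.5, 360.5])]
side red [([230, 206, 44, 19, 138], [246.0, 216.2])] []
top blue [([145, 221, 16, 44, 140], [152.3, 243.5]), ([319, 224, 5, 4, 9], [320.8, 225.3]), ([319, 261, 4, 5, 12], [320.2, 262.8])]
top red [([189, 182, 4, 5, 17], [190.5, 183.9])] []
```

View pics/c_s.png

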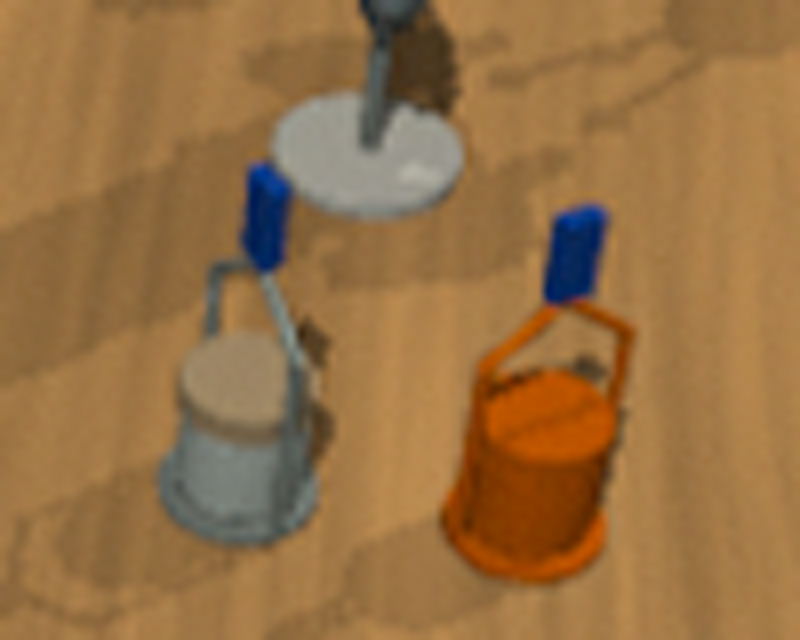

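View pics/c_t.png

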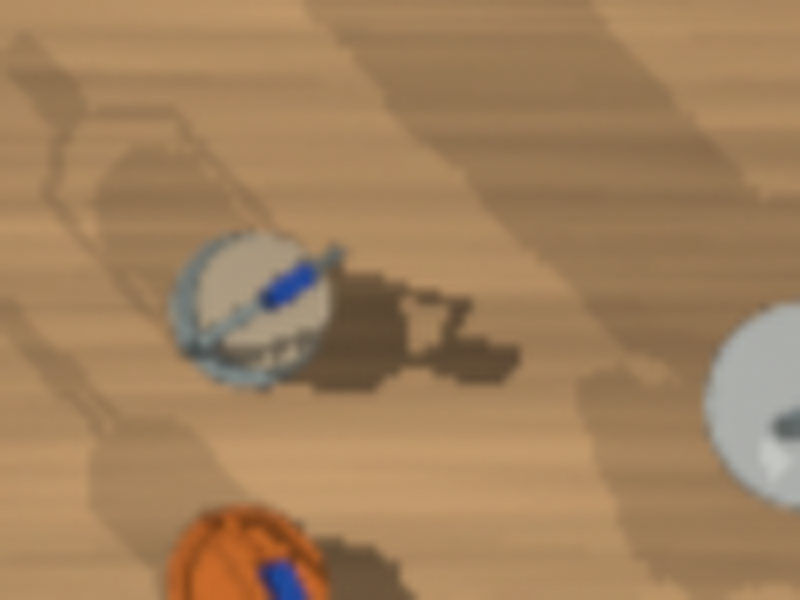

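View pics/k_s.png

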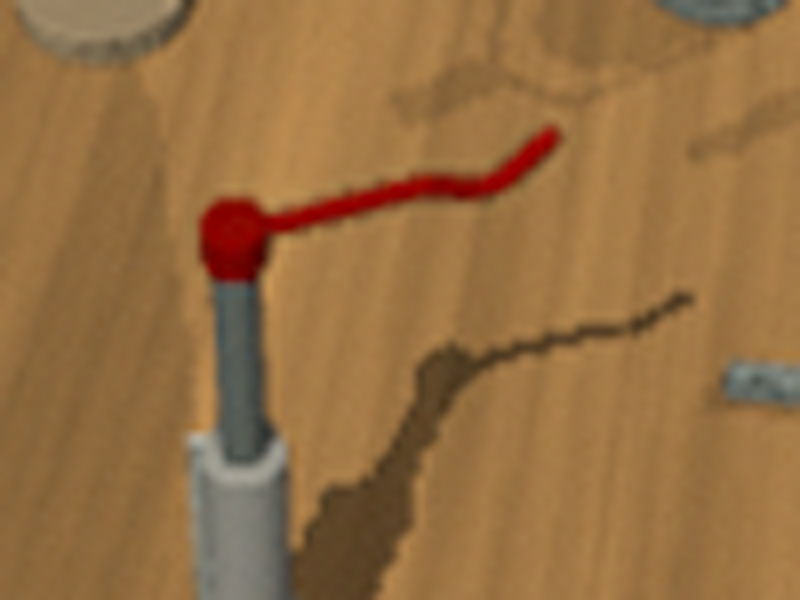

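View pics/k_t.png

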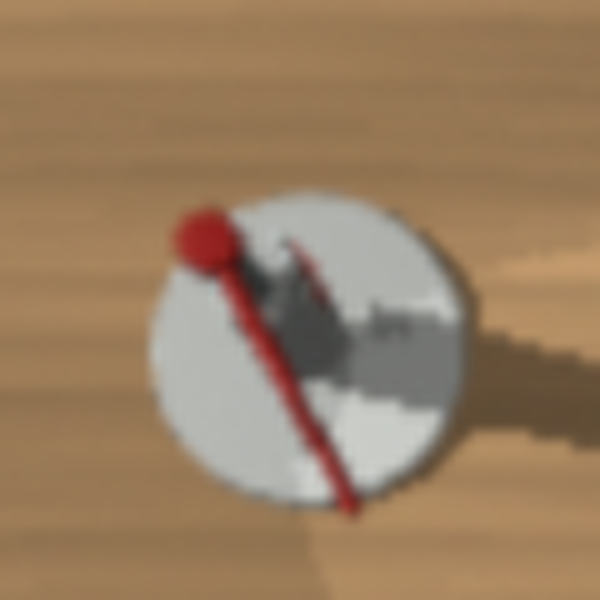

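In the crops, the grip is at side (298,152) and top (320.6,225.2). The carrier's y axis runs up and to the right in the top view. The head is at side (234,219.5) and top (190.2,183.5), and the hook tip at side (273.6,206.4) and top (204.7,210).

```bash
python3 - <<'E'
from h import *
np.set_printoptions(precision=4,suppress=True)
c=lambda x,y,ox,oy,k:((x+.5)/k-.5+ox,(y+.5)/k-.5+oy)
# grip
g=tri(c(266,218,265,125,8),c(290,286,285,190,8));print("grip",g)
gt=c(290,286,285,190,8); print("grip top plane .16",plane("top",gt,.160)," side .143",plane("side",c(266,218,265,125,8),.143))
t1=plane("top",c(335,252,285,190,8),.096);t2=plane("top",c(197,350,285,190,8),.096);print("shoulders",t1,t2,"mid",(t1+t2)/2,"len",np.linalg.norm(t1-t2),"yaw",np.degrees(np.arctan2(*(t1-t2)[1::-1])))
print("base centre top", plane("top",c(252,308,285,190,8),.03))
print("side base", plane("side",c(238,488,265,125,8),.01))
hd=tri(c(234,240,205,190,8),c(207,240,170,160,10));tp=tri(c(553,135,205,190,8),c(352,507,170,160,10))
print("head",hd,"tip",tp)
b=c(309,349,170,160,10);print("scale base",plane("top",b,.012)," side",plane("side",(236.8,283),.012))
ht=plane("top",c(207,240,170,160,10),.245);tt=plane("top",c(352,507,170,160,10),.256);print(ht,tt,np.linalg.norm((tt-ht)[:2]))
d=(tt-ht)[:2];print("dir",np.degrees(np.arctan2(d[1],d[0])))
for n,uv in(("mirror",(386,241)),("comb",(155,243)),("clipper",(252,242)),("orange",(317,263)),("compact",(298,159))): print(n,plane("top",uv,.01))
E
```

```text
grip (array([ 0.4745, -0.1907,  0.1423]), np.float64(0.0016511189140438866))
grip top plane .16 [ 0.4725 -0.1885  0.16  ]  side .143 [ 0.4753 -0.1898  0.143 ]
shoulders [ 0.4909 -0.215   0.096 ] [ 0.4506 -0.1578  0.096 ] mid [ 0.4708 -0.1864  0.096 ] len 0.07003870875775871 yaw -54.82347331805949
base centre top [ 0.4721 -0.188   0.03  ]
side base [ 0.4752 -0.1815  0.01  ]
head (array([0.5926, 0.2136, 0.2455]), np.float64(0.0014155788461139773)) tip (array([0.5113, 0.1676, 0.2533]), np.float64(0.0017838156291251472))
scale base [0.59   0.2121 0.012 ]  side [0.5914 0.2178 0.012 ]
[0.592  0.2136 0.245 ] [0.5101 0.1673 0.256 ] 0.09408762730904112
dir -150.50045543552676
mirror [ 0.429  -0.4311  0.01  ]
comb [0.4211 0.3663 0.01  ]
clipper [0.4249 0.0315 0.01  ]
orange [ 0.3534 -0.1919  0.01  ]
compact [ 0.7169 -0.1297  0.01  ]
```

```bash
cat > go.py <<'E'
import sys
from h import *
from scipy.spatial.transform import Rotation as R
def shift(p,yaw=None):
    s=env.state();q=s["ee_rot"];r=R.from_quat([q[1],q[2],q[3],q[0]]).as_matrix()
    y=np.degrees(np.arctan2(r[1,0],r[0,0]))
    print("t",s["time_s"],"tcp",s["tcp_pos"].round(4),"xyaw",y.round(2),"F",s["ft_force"].round(2),"w",round(s["width"],4))
    if p is not None: print("shift mm",(r.T@(np.array(p)-s["tcp_pos"])*1000).round(1),"turn",None if yaw is None else round(-(yaw-y),2))
E
python3 -c "
from go import *
shift([.473,-.189,.235],125.2)
shift([.473,-.189,.1262],125.2)"
```

```text
t 0.1 tcp [ 0.2037 -0.6431  0.2257] xyaw 107.57 F [-0.45  0.88 -0.5 ] w 0.0881
shift mm [351.6 393.8  -8.8] turn -17.63
t 0.1 tcp [ 0.2037 -0.6431  0.2257] xyaw 107.57 F [-0.45  0.88 -0.5 ] w 0.0881
shift mm [351.4 393.8 100. ] turn -17.63
```

{"op": "drive_tool", "data": {"commands": [[0, [0, 0, -30], 0], [0, [30, 34, -30], -2], [0, [65, 73, -30], -5], [0, [98, 110, -30], -9], [0, [131, 147, -30], -13], [0, [164, 184, -30], -17.6], [0, [197, 221, -30], -17.6], [0, [230, 258, -30], -17.6], [0, [263, 295, -30], -17.6], [0, [296, 332, -30], -17.6], [0, [329, 368, -30], -17.6], [0, [352, 394, -25], -17.6]], "grip_force": 20}}

```text
time_s: 1.3
tcp_pos: [0.4743, -0.1864, 0.2521]
ee_rot: [0.001, 0.46, 0.888, 0.0]
ft_force: [0.1, -1.2, 0.2]
width: 0.0878
```

{"op": "drive_tool", "data": {"commands": [[0, [0, 0, 0], 0], [0, [0, 0, 0], 0]]}}

```text
time_s: 1.5
tcp_pos: [0.4732, -0.1881, 0.2511]
ee_rot: [-0.0, 0.459, 0.888, -0.0]
ft_force: [-0.8, 0.4, -0.9]
width: 0.0873
```

```bash
python3 -c "
from go import *
shift([.473,-.189,.1262],125.2)
for n in('side','top'):
    im=env.read_camera(n)[:,:,::-1]
    x,y=(250,90) if n=='side' else (270,180)
    cv2.imwrite(f'pics/{n}1.png',cv2.resize(im[y:y+100,x:x+130],None,fx=6,fy=6,interpolation=cv2.INTER_CUBIC))
"
```

```text
t 1.5 tcp [ 0.4732 -0.1881  0.2511] xyaw 125.3 F [-0.78  0.36 -0.93] w 0.0873
shift mm [ -0.7  -0.6 124.9] turn 0.1
```

View pics/side1.png

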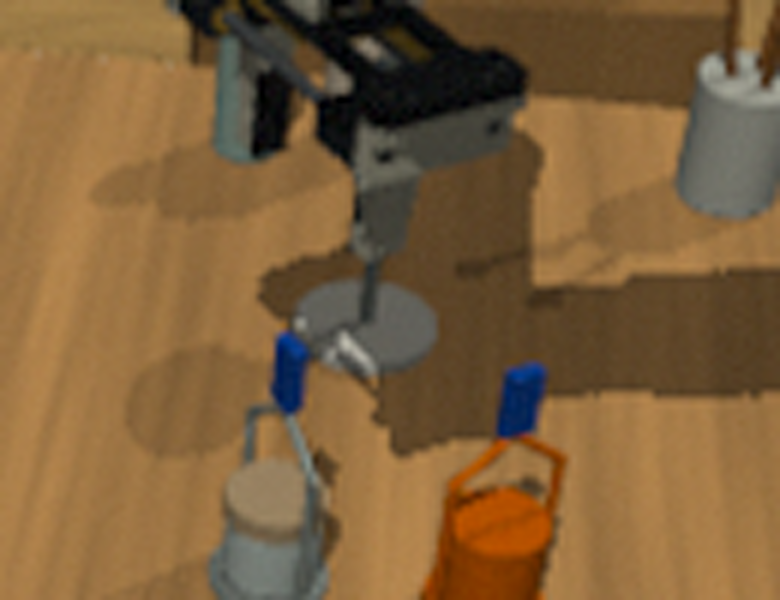

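View pics/top1.png

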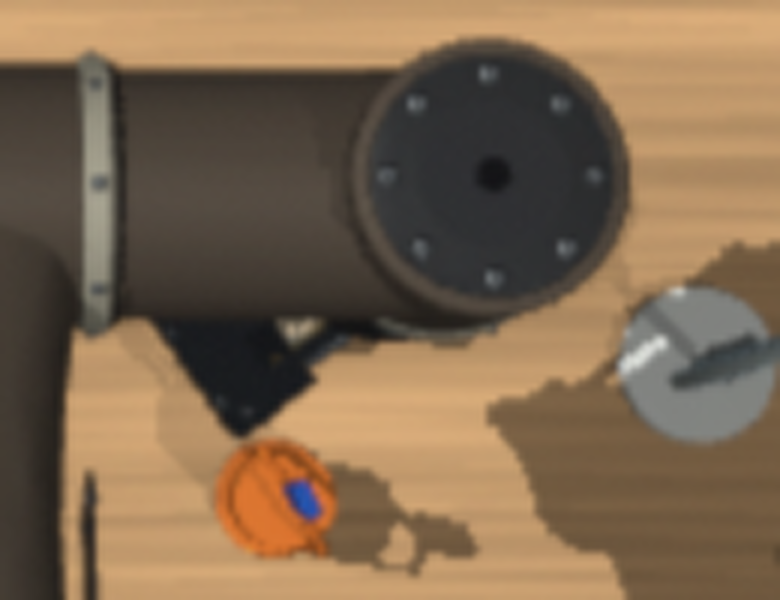

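The side view shows the gripper above and behind the grip, with one finger at about (312,131). The top view is blocked by the wrist. I'll check that the finger projects where it should.

```bash
python3 -c "
from go import *
p=np.array([.4732,-.1881,.2511]);a=np.radians(125.3);d=np.array([np.cos(a),np.sin(a),0])
for k in(-.05,0,.05):print(k,proj('side',p+k*d))
print(proj('side',[.473,-.189,.145]))
"
```

```text
-0.05 [292.81803858 114.00592755]
0 [301.61790377 122.32886239]
0.05 [310.95098689 131.15611609]
[298.60534243 151.52568516]
```

Both agree, so I'll descend and grip.

{"op": "drive_tool", "data": {"commands": [[0, [-0.5, -0.5, 30], 0], [0, [-0.5, -0.5, 60], 0], [0, [-0.5, -0.5, 85], 0], [0, [-0.5, -0.5, 105], 0], [0, [-0.5, -0.5, 118], 0], [0, [-0.5, -0.5, 125], 0], [0, [-0.5, -0.5, 125], 0], [0, [-0.5, -0.5, 125], 0]]}}

```text
time_s: 2.4
tcp_pos: [0.4732, -0.1902, 0.1272]
ee_rot: [0.0, 0.461, 0.888, 0.0]
ft_force: [-0.4, -0.3, 0.5]
width: 0.0875
```

{"op": "drive_tool", "data": {"commands": [[1, [0, 0, 0], 0], [1, [0, 0, 0], 0], [1, [0, 0, 0], 0], [1, [0, 0, 0], 0], [1, [0, 0, 0], 0], [1, [0, 0, 0], 0], [1, [0, 0, 0], 0], [1, [0, 0, 0], 0]], "grip_force": 20}}

```text
time_s: 3.2
tcp_pos: [0.473, -0.1896, 0.1265]
ee_rot: [-0.0, 0.46, 0.888, -0.0]
ft_force: [0.4, -1.3, -0.1]
width: 0.0289
```

```bash
python3 -c "
from go import *
shift(None)
im=env.read_camera('side')[:,:,::-1]
cv2.imwrite('pics/side2.png',cv2.resize(im[100:200,250:380],None,fx=6,fy=6,interpolation=cv2.INTER_CUBIC))
"
```

```text
t 3.2 tcp [ 0.473  -0.1896  0.1265] xyaw 125.18 F [ 0.36 -1.26 -0.05] w 0.0289
```

View pics/side2.png

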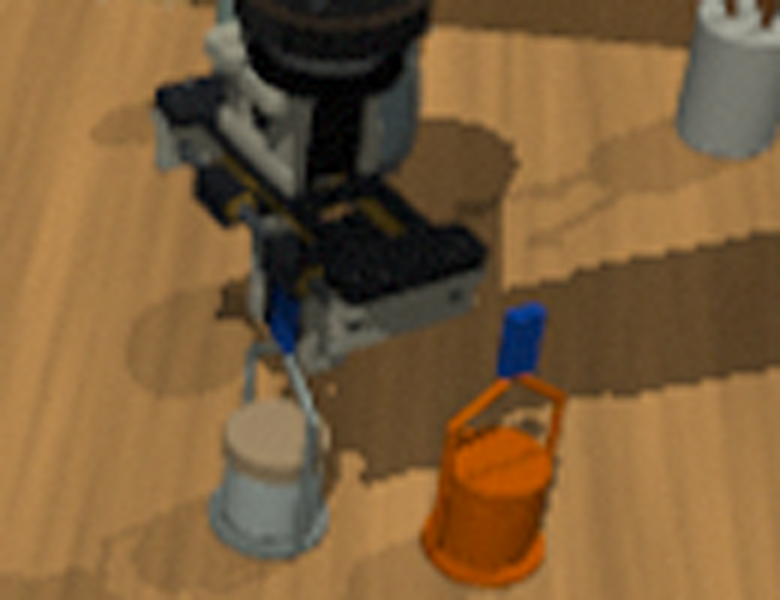

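The fingers straddle the blue grip at about crop (283,320) and are still closing, with a width of 29 mm against the 20 mm grip. I'll let them finish.

{"op": "drive_tool", "data": {"commands": [[1, [0, 0, 0], 0], [1, [0, 0, 0], 0], [1, [0, 0, 0], 0], [1, [0, 0, 0], 0], [1, [0, 0, 0], 0]], "grip_force": 30}}

```text
time_s: 3.75
tcp_pos: [0.4729, -0.1896, 0.1264]
ee_rot: [-0.0, 0.46, 0.888, -0.0]
ft_force: [0.8, -0.6, -1.4]
width: 0.0198
```

{"op": "drive_tool", "data": {"commands": [[1, [0, 0, 0], 0]]}}

```text
time_s: 3.85
tcp_pos: [0.4729, -0.1896, 0.1264]
ee_rot: [-0.0, 0.46, 0.888, -0.0]
ft_force: [0.1, -0.0, -1.9]
width: 0.0198
```

{"op": "drive_tool", "data": {"commands": [[1, [0, 0, -3], 0], [1, [0, 0, -10], 0], [1, [0, 0, -22], 0], [1, [0, 0, -38], 0], [1, [0, 0, -56], 0], [1, [0, 0, -76], 0], [1, [0, 0, -96], 0], [1, [0, 0, -116], 0], [1, [0, 0, -132], 0], [1, [0, 0, -144], 0], [1, [0, 0, -150], 0], [1, [0, 0, -150], 0]]}}

```text
time_s: 5.05
tcp_pos: [0.4732, -0.1896, 0.2774]
ee_rot: [0.001, 0.46, 0.888, 0.0]
ft_force: [-0.1, -0.2, -4.8]
width: 0.0195
```

{"op": "drive_tool", "data": {"commands": [[1, [0, 0, 0], 0], [1, [0, 0, 0], 0], [1, [0, 0, 0], 0]]}}

```text
time_s: 5.35
tcp_pos: [0.4727, -0.1896, 0.2758]
ee_rot: [-0.001, 0.46, 0.888, -0.0]
ft_force: [-0.1, -0.0, -5.1]
width: 0.0197
```

```bash
python3 -c "
from go import *
sd=np.array([.5276,.1771]);u=np.array([np.cos(np.radians(29.5)),np.sin(np.radians(29.5))])
p=sd-.06*u
print(p)
F=[]
for i in range(8):
    im=env.read_camera('side')[:,:,::-1]; F.append(env.state()['ft_force'])
print(np.mean(F,0),np.std(F,0))
shift([*p,.2775],119.5)
cv2.imwrite('pics/side3.png',cv2.resize(im[50:200,230:380],None,fx=4,fy=4,interpolation=cv2.INTER_CUBIC))
"
```

```text
[0.47537866 0.14755459]
[ 0.07772138 -0.17485919 -4.63899458] [0.47535192 0.56586053 0.53665471]
t 5.75 tcp [ 0.473  -0.1896  0.2766] xyaw 125.18 F [-0.78 -0.69 -4.65] w 0.0193
shift mm [274.2 196.2  -0.9] turn 5.68
```

View pics/side3.png

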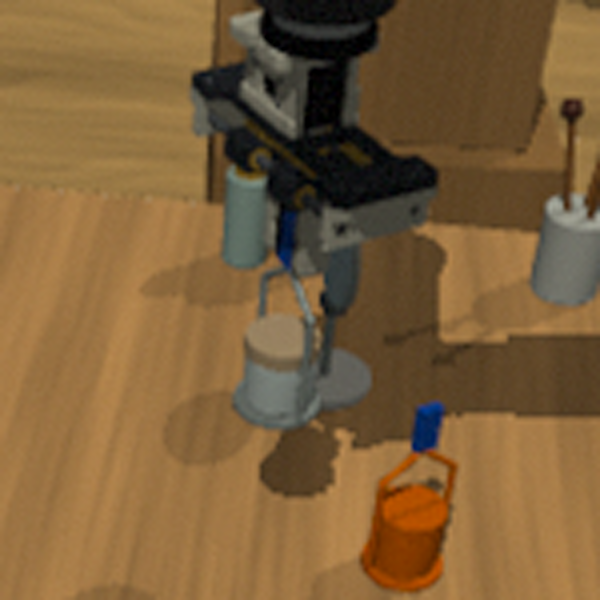

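The carrier is lifted and upright, and the load reads about 4.2–4.6 N, so I expect 52–58 mm of sink. Now I'll carry it to the pre-hook pose.

{"op": "drive_tool", "data": {"commands": [[1, [5, 4, -1], 0], [1, [18, 13, -1], 0.5], [1, [38, 27, -1], 1], [1, [63, 45, -1], 2], [1, [91, 65, -1], 3], [1, [119, 85, -1], 4], [1, [147, 105, -1], 5], [1, [175, 125, -1], 5.7], [1, [201, 144, -1], 5.7], [1, [223, 159, -1], 5.7], [1, [238, 170, -1], 5.7], [1, [246, 176, -1], 5.7]]}}

```text
time_s: 6.95
tcp_pos: [0.4749, 0.1147, 0.2777]
ee_rot: [-0.0, 0.503, 0.864, 0.0]
ft_force: [0.2, -0.1, -4.0]
width: 0.0198
```

{"op": "drive_tool", "data": {"commands": [[1, [0, 0, 0], 0], [1, [0, 0, 0], 0], [1, [0, 0, 0], 0]]}}

```text
time_s: 7.25
tcp_pos: [0.475, 0.1122, 0.2776]
ee_rot: [0.0, 0.504, 0.864, -0.0]
ft_force: [0.2, -0.2, -4.7]
width: 0.0201
```

```bash
python3 -c "
from go import *
for n in('side','top'):
    im=env.read_camera(n)[:,:,::-1]
    x,y=(180,120) if n=='side' else (160,140)
    cv2.imwrite(f'pics/{n}4.png',cv2.resize(im[y:y+120,x:x+160],None,fx=5,fy=5,interpolation=cv2.INTER_CUBIC))
shift([.4754,.1476,.2775],119.5)
"
```

```text
t 7.35 tcp [0.4751 0.1121 0.2776] xyaw 119.42 F [ 0.25 -0.21 -5.22] w 0.0201
shift mm [30.8 17.6  0.1] turn -0.08
```

View pics/side4.png

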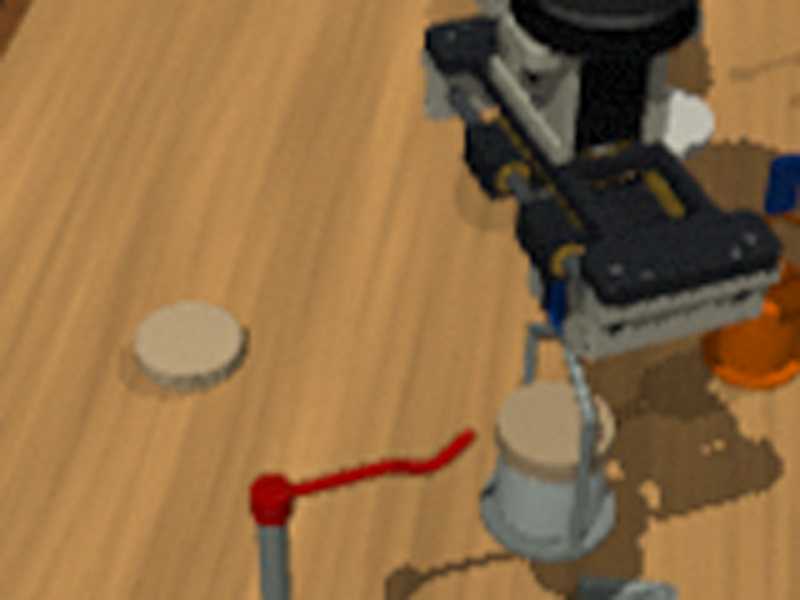

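View pics/top4.png

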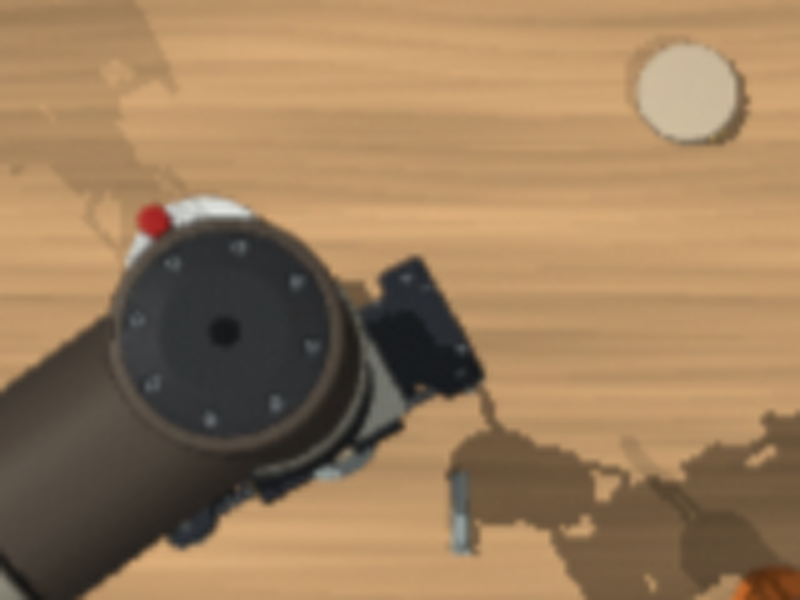

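The side view shows the carrier upright just off the hook tip. The arch peak is at about px (290,185), the hook tip at (274,207) and the seat bend at (266,213). I'll compare these with the projections.

```bash
python3 -c "
from go import *
f=lambda x,y:((x+.5)/5-.5+180,(y+.5)/5-.5+120)
print('bail exp',proj('side',[.475,.1121,.2694]),'wire top above +6',proj('side',[.475,.1121,.2754]),'seen',f(553,328))
rod=np.array([.592,.2135]);d=-np.array([np.cos(np.radians(29.5)),np.sin(np.radians(29.5))])
print('seat',proj('side',[*(rod+.074*d),.2395]),'bend',proj('side',[*(rod+.059*d),.246]),'tip',proj('side',[*(rod+.096*d),.256]),'head',proj('side',[*rod,.245]))
print('seen seat',f(430,466),'bend',f(395,465),'tip',f(470,436),'head',f(270,500))
# grip seen & base
print('base exp',proj('side',[.475,.1121,.1514]),'lid',proj('side',[.475,.1121,.2154]),'seen lid',f(554,424),'base',f(548,515))
p=rod+.074*d;print(p);shift([*p,.2775],119.5)
"
```

```text
bail exp [292.96978383 186.37440449] wire top above +6 [293.16681806 184.42468114] seen (290.2, 185.2)
seat [266.05449214 213.02193684] bend [259.83159789 212.6776298 ] tip [275.47032811 205.37699094] head [234.43188825 219.79925455]
seen seat (265.6, 212.8) bend (258.6, 212.6) tip (273.6, 206.8) head (233.6, 219.6)
base exp [289.43060921 221.39578833] lid [291.27432198 203.15159873] seen lid (290.4, 204.4) base (289.2, 222.6)
[0.52759368 0.17706066]
t 7.35 tcp [0.4751 0.1121 0.2776] xyaw 119.42 F [ 0.25 -0.21 -5.22] w 0.0201
shift mm [30.8 77.6  0.1] turn -0.08
```

{"op": "drive_tool", "data": {"commands": [[1, [8, 3, 0], 0], [1, [20, 8, 0], 0], [1, [28, 13, 0], 0], [1, [31, 18, 0], 0], [1, [31, 25, 0], 0], [1, [31, 33, 0], 0], [1, [31, 41, 0], 0], [1, [31, 49, 0], 0], [1, [31, 57, 0], 0], [1, [31, 65, 0], 0], [1, [31, 73, 0], 0], [1, [31, 77.5, 0], 0]]}}

```text
time_s: 8.55
tcp_pos: [0.5281, 0.1783, 0.2774]
ee_rot: [-0.0, 0.504, 0.864, -0.0]
ft_force: [0.1, -0.2, -5.1]
width: 0.0197
```

{"op": "drive_tool", "data": {"commands": [[1, [0, 0, 0], 0], [1, [0, 0, 0], 0], [1, [0, 0, 0], 0]]}}

```text
time_s: 8.85
tcp_pos: [0.5271, 0.1778, 0.2776]
ee_rot: [-0.0, 0.504, 0.864, -0.0]
ft_force: [0.0, 0.2, -4.6]
width: 0.0193
```

```bash
python3 -c "
from go import *
im=env.read_camera('side')[:,:,::-1]
cv2.imwrite('pics/side5.png',cv2.resize(im[160:260,215:315],None,fx=6,fy=6,interpolation=cv2.INTER_CUBIC))
shift([.5276,.1771,.2775],119.5)
"
```

```text
t 8.9 tcp [0.5271 0.1778 0.2777] xyaw 119.48 F [-0.27 -0.29 -3.99] w 0.0195
shift mm [-0.9  0.1  0.2] turn -0.02
```

View pics/side5.png

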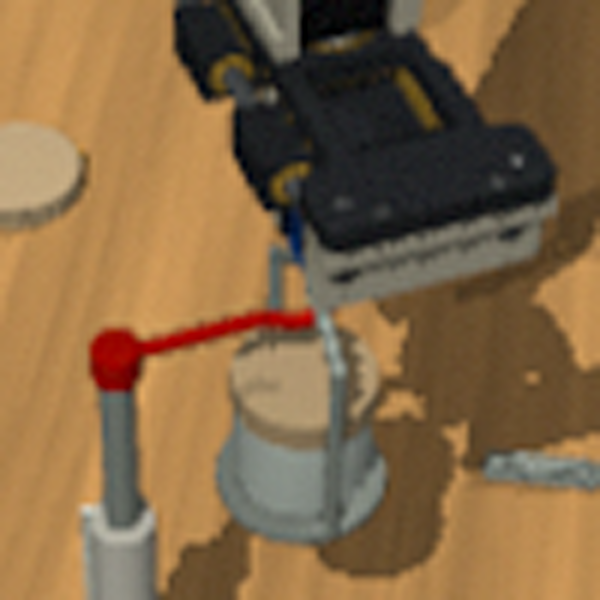

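The hook passes through the window. The near wire is at crop (335,360), the far wire at (277,280), and their midpoint lies over the hook's bend at about (303,320). I'll average the load before lowering.

```bash
python3 -c "
from go import *
F=[]
for i in range(30):
    env.read_camera('side'); F.append(env.state()['ft_force'])
print(np.mean(F,0),np.std(F,0)/30**.5)
"
```

```text
[ 0.06165705 -0.03870406 -4.63566733] [0.09755253 0.07919552 0.0941867 ]
```

{"op": "drive_tool", "data": {"commands": [[1, [-0.5, 0, 3], 0], [1, [-0.5, 0, 7], 0], [1, [-0.5, 0, 11], 0], [1, [-0.5, 0, 14], 0], [1, [-0.5, 0, 16], 0], [1, [-0.5, 0, 18], 0], [1, [-0.5, 0, 19], 0], [1, [-0.5, 0, 20], 0], [1, [-0.5, 0, 21], 0], [1, [-0.5, 0, 22], 0]]}}

```text
time_s: 11.4
tcp_pos: [0.5276, 0.1776, 0.2556]
ee_rot: [0.0, 0.504, 0.864, 0.0]
ft_force: [-0.5, -0.0, -4.8]
width: 0.0197
```

```bash
python3 -c "
from go import *
im=env.read_camera('side')[:,:,::-1]
cv2.imwrite('pics/side6.png',cv2.resize(im[160:260,215:315],None,fx=6,fy=6,interpolation=cv2.INTER_CUBIC))
shift([.5276,.1771,.2775],119.5)
"
```

```text
t 11.45 tcp [0.5275 0.1775 0.2554] xyaw 119.48 F [ 0.38 -0.85 -4.77] w 0.0202
shift mm [ -0.4  -0.2 -22.1] turn -0.02
```

View pics/side6.png

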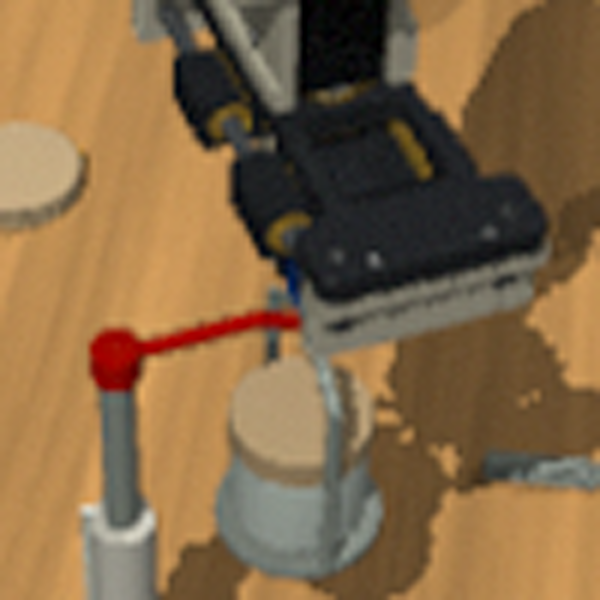

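There's no contact yet: the head is unchanged at crop (115,360). I'll keep going at 10 mm/s.

{"op": "drive_tool", "data": {"commands": [[1, [0, 0, 1], 0], [1, [0, 0, 2], 0], [1, [0, 0, 3], 0], [1, [0, 0, 4], 0], [1, [0, 0, 5], 0], [1, [0, 0, 6], 0], [1, [0, 0, 7], 0], [1, [0, 0, 8], 0], [1, [0, 0, 9], 0], [1, [0, 0, 10], 0], [1, [0, 0, 11], 0], [1, [0, 0, 12], 0]]}}

```text
time_s: 12.65
tcp_pos: [0.5276, 0.1775, 0.2435]
ee_rot: [0.0, 0.504, 0.864, 0.0]
ft_force: [0.3, -0.1, -3.9]
width: 0.0197
```

{"op": "drive_tool", "data": {"commands": [[1, [0, 0, 1], 0], [1, [0, 0, 2], 0], [1, [0, 0, 3], 0], [1, [0, 0, 4], 0], [1, [0, 0, 5], 0], [1, [0, 0, 6], 0], [1, [0, 0, 7], 0], [1, [0, 0, 8], 0], [1, [0, 0, 9], 0], [1, [0, 0, 10], 0], [1, [0, 0, 11], 0], [1, [0, 0, 12], 0]]}}

```text
time_s: 13.85
tcp_pos: [0.5276, 0.1776, 0.2315]
ee_rot: [0.0, 0.504, 0.864, 0.0]
ft_force: [0.3, 0.7, -3.1]
width: 0.0198
```

```bash
cat > ms.py <<'E'
from go import *
F=[]
for i in range(12):
    im=env.read_camera('side')[:,:,::-1]; F.append(env.state()['ft_force'])
print(np.mean(F,0),np.std(F,0)/12**.5)
cv2.imwrite(sys.argv[1],cv2.resize(im[160:260,215:315],None,fx=6,fy=6,interpolation=cv2.INTER_CUBIC))
shift([.5276,.1771,.2512],119.5)
# head centroid near rod
b,_=blobs(im,(0,190,60),(4,255,255));print(b)
for s in(0,.01,.02,.03,.04,.05,.06):print(s,proj('side',[.592,.2135,.245-s]).round(1))
E
python3 ms.py pics/side7.png
```

```text
[ 0.06882583  0.08098883 -2.84796162] [0.15827411 0.13332343 0.14631605]
t 14.45 tcp [0.5276 0.1776 0.2316] xyaw 119.48 F [-0.15  0.69 -2.96] w 0.02
shift mm [ -0.4  -0.2 -19.6] turn -0.02
[([231, 219, 33, 13, 111], [242.0, 224.3])]
0 [234.4 219.8]
0.01 [234.6 222.9]
0.02 [234.7 226. ]
0.03 [234.8 229. ]
0.04 [234.9 232. ]
0.05 [235.  234.9]
0.06 [235.2 237.8]
```

View pics/side7.png

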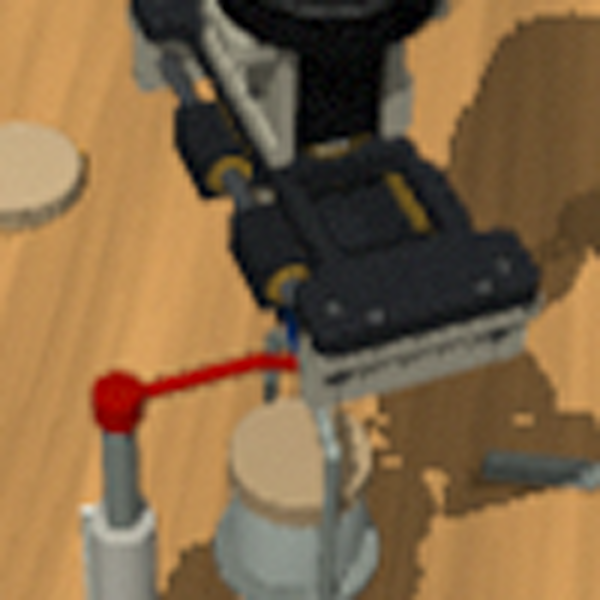

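The head has sunk about 6.7 px, or roughly 21 mm. The force drop of 1.8 N matches that at 80 N/m, so about 35 mm remains.

{"op": "drive_tool", "data": {"commands": [[1, [0, 0, 1], 0], [1, [0, 0, 2], 0], [1, [0, 0, 3], 0], [1, [0, 0, 4], 0], [1, [0, 0, 5], 0], [1, [0, 0, 6], 0], [1, [0, 0, 7], 0], [1, [0, 0, 8], 0], [1, [0, 0, 9], 0], [1, [0, 0, 10], 0], [1, [0, 0, 11], 0], [1, [0, 0, 12], 0]]}}

```text
time_s: 15.65
tcp_pos: [0.5276, 0.1776, 0.2196]
ee_rot: [0.0, 0.504, 0.864, 0.0]
ft_force: [0.8, -0.2, -2.6]
width: 0.0197
```

{"op": "drive_tool", "data": {"commands": [[1, [0, 0, 1], 0], [1, [0, 0, 2], 0], [1, [0, 0, 3], 0], [1, [0, 0, 4], 0], [1, [0, 0, 5], 0], [1, [0, 0, 6], 0], [1, [0, 0, 7], 0], [1, [0, 0, 8], 0], [1, [0, 0, 9], 0], [1, [0, 0, 10], 0], [1, [0, 0, 11], 0], [1, [0, 0, 12], 0]]}}

```text
time_s: 16.85
tcp_pos: [0.5276, 0.1776, 0.2075]
ee_rot: [0.0, 0.504, 0.864, 0.0]
ft_force: [0.0, -0.2, -0.5]
width: 0.0195
```

```bash
python3 ms.py pics/side8.png
```

```text
[ 0.24890906  0.45809626 -0.8353893 ] [0.13160074 0.11692157 0.10564876]
t 17.45 tcp [0.5276 0.1776 0.2076] xyaw 119.48 F [ 0.08  0.95 -0.21] w 0.0199
shift mm [ -0.4  -0.2 -43.6] turn -0.02
[([231, 226, 32, 13, 100], [241.0, 231.8])]
0 [234.4 219.8]
0.01 [234.6 222.9]
0.02 [234.7 226. ]
0.03 [234.8 229. ]
0.04 [234.9 232. ]
0.05 [235.  234.9]
0.06 [235.2 237.8]
```

View pics/side8.png

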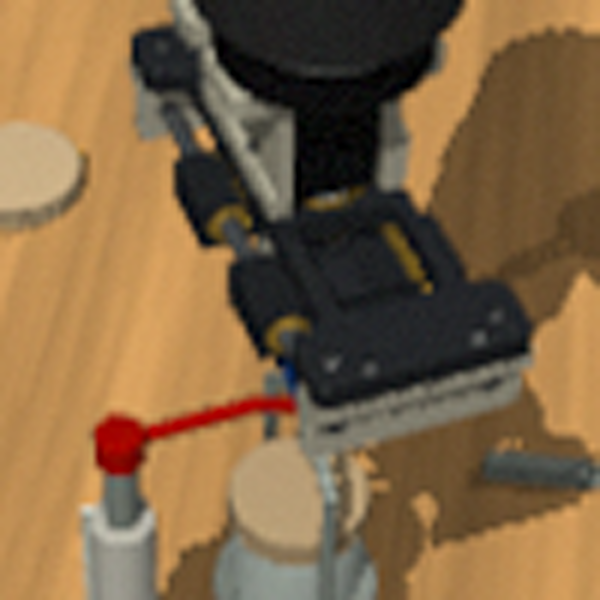

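The sink is now about 45 mm and 0.84 N is still in the hand, so about 10 mm remains.

{"op": "drive_tool", "data": {"commands": [[1, [0, 0, 1], 0], [1, [0, 0, 2], 0], [1, [0, 0, 3], 0], [1, [0, 0, 4], 0], [1, [0, 0, 5], 0], [1, [0, 0, 6], 0], [1, [0, 0, 7], 0], [1, [0, 0, 8], 0], [1, [0, 0, 9], 0], [1, [0, 0, 10], 0], [1, [0, 0, 10], 0], [1, [0, 0, 10], 0]]}}

```text
time_s: 18.65
tcp_pos: [0.5276, 0.1776, 0.1976]
ee_rot: [0.0, 0.504, 0.864, 0.0]
ft_force: [0.5, -0.5, -0.1]
width: 0.0197
```

```bash
sed -i 's/range(12)/range(40)/;s/12\*\*/40**/' ms.py; python3 ms.py pics/side9.png
```

```text
[ 0.47011779 -0.15269932 -0.04911058] [0.06722292 0.07067759 0.06734816]
t 20.65 tcp [0.5276 0.1776 0.1976] xyaw 119.48 F [ 0.03 -0.54 -0.12] w 0.02
shift mm [ -0.4  -0.2 -53.6] turn -0.02
[([231, 229, 33, 13, 105], [241.9, 234.5])]
0 [234.4 219.8]
0.01 [234.6 222.9]
0.02 [234.7 226. ]
0.03 [234.8 229. ]
0.04 [234.9 232. ]
0.05 [235.  234.9]
0.06 [235.2 237.8]
```

View pics/side9.png

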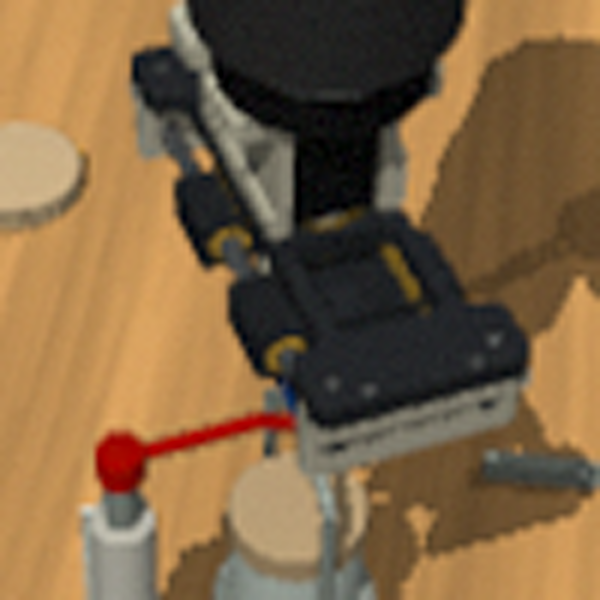

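It's balanced, with Fz ≈ −0.05 N. A small sideways force shows the arch is slightly too far toward the tip, so I'll shift it 1 mm toward the rod, ease the grip to 3 N, and look.

{"op": "drive_tool", "data": {"commands": [[1, [0, 0.5, 0], 0], [1, [0, 1, 0], 0], [1, [0, 1, 0], 0], [1, [0, 1, 0], 0], [1, [0, 1, 0], 0], [1, [0, 1, 0], 0], [1, [0, 1, 0], 0]], "grip_force": 3}}

```text
time_s: 21.35
tcp_pos: [0.5284, 0.178, 0.1976]
ee_rot: [-0.0, 0.504, 0.864, -0.0]
ft_force: [-1.8, -1.4, -0.6]
width: 0.02
```

```bash
sed -i 's/range(40)/range(25)/;s/40\*\*/25**/' ms.py; python3 ms.py pics/side10.png|head -4
```

```text
[-0.96781679 -1.77897259 -0.14525374] [0.08434652 0.06520788 0.1160505 ]
t 22.6 tcp [0.5285 0.178  0.1976] xyaw 119.48 F [-0.79 -2.11  0.66] w 0.0201
shift mm [ -0.4  -1.2 -53.6] turn -0.02
[([231, 229, 33, 13, 103], [241.4, 234.7])]
```

My shift loaded the hook sideways by 1–2 N. I'll undo most of it.

{"op": "drive_tool", "data": {"commands": [[1, [0, -0.4, 0], 0], [1, [0, -0.8, 0], 0], [1, [0, -0.8, 0], 0], [1, [0, -0.8, 0], 0]]}}

```text
time_s: 23.0
tcp_pos: [0.5282, 0.1779, 0.1978]
ee_rot: [0.0, 0.504, 0.864, 0.0]
ft_force: [1.2, -0.6, 0.0]
width: 0.0198
```

```bash
python3 ms.py pics/side11.png|head -4
```

```text
[ 1.86858979 -0.3240173  -0.22192572] [0.08655452 0.09736004 0.08185665]
t 24.25 tcp [0.5278 0.1777 0.1976] xyaw 119.48 F [ 1.48  0.06 -0.31] w 0.0201
shift mm [ -0.4  -0.4 -53.6] turn -0.02
[([231, 229, 33, 13, 105], [241.4, 234.7])]
```

{"op": "drive_tool", "data": {"commands": [[1, [-0.3, 0.3, 0], 0], [1, [-0.5, 0.4, 0], 0], [1, [-0.5, 0.4, 0], 0], [1, [-0.5, 0.4, 0], 0]]}}

```text
time_s: 24.65
tcp_pos: [0.5281, 0.1773, 0.1974]
ee_rot: [-0.0, 0.504, 0.864, -0.0]
ft_force: [-0.3, -0.5, -0.0]
width: 0.0203
```

```bash
python3 ms.py pics/side12.png|head -4
```

```text
[-0.5673567  -0.78105011 -0.14673417] [0.09229164 0.09216575 0.08083282]
t 25.9 tcp [0.5283 0.1773 0.1975] xyaw 119.48 F [-0.86 -1.06  0.55] w 0.02
shift mm [  0.1  -0.7 -53.7] turn -0.02
[([231, 229, 33, 13, 110], [241.2, 234.4])]
```

Lateral force is under 1 N and Fz is about −0.15 N, so it's balanced to within 2 mm. I'll open slightly first.

{"op": "drive_tool", "data": {"commands": [[0.76, [0, 0, 0], 0], [0.74, [0, 0, 0], 0], [0.72, [0, 0, 0], 0], [0.7, [0, 0, 0], 0], [0.68, [0, 0, 0], 0], [0.66, [0, 0, 0], 0], [0.66, [0, 0, 0], 0]]}}

```text
time_s: 26.6
tcp_pos: [0.5284, 0.1774, 0.1976]
ee_rot: [0.0, 0.504, 0.864, 0.0]
ft_force: [-0.6, 0.1, 0.1]
width: 0.0295
```

```bash
python3 ms.py pics/side13.png|head -4
```

```text
[ 0.06053156 -0.06038963  0.18026425] [0.07230349 0.0961658  0.09391656]
t 27.85 tcp [0.5284 0.1774 0.1976] xyaw 119.48 F [ 0.73 -0.5  -0.2 ] w 0.0299
shift mm [  0.1  -0.8 -53.6] turn -0.02
[([231, 230, 33, 12, 105], [241.7, 234.9])]
```

View pics/side13.png

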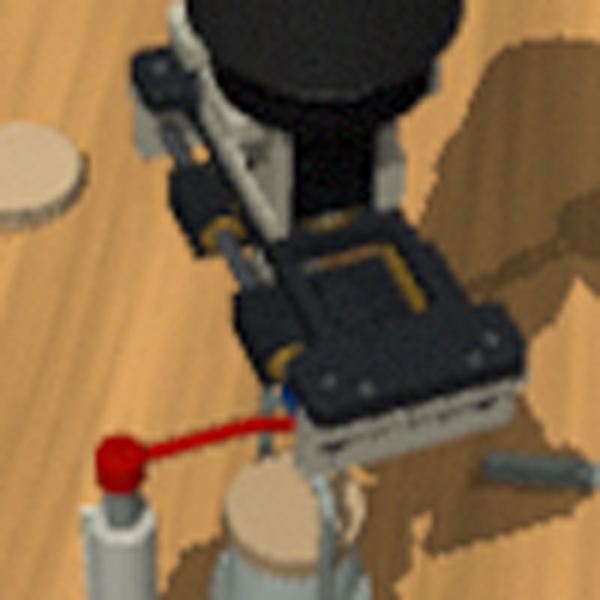

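It's released: all forces read 0, the width is 30 mm, and the head stays at crop (120,462). I'll open fully and go straight up.

{"op": "drive_tool", "data": {"commands": [[0.5, [0, 0, 0], 0], [0.4, [0, 0, 0], 0], [0.3, [0, 0, 0], 0], [0.2, [0, 0, 0], 0], [0.2, [0, 0, 0], 0], [0.2, [0, 0, 0], 0], [0.2, [0, 0, -5], 0], [0.2, [0, 0, -15], 0], [0.2, [0, 0, -30], 0], [0.2, [0, 0, -50], 0], [0.2, [0, 0, -75], 0], [0.2, [0, 0, -100], 0]]}}

```text
time_s: 29.05
tcp_pos: [0.5284, 0.1773, 0.2995]
ee_rot: [0.0, 0.504, 0.864, 0.0]
ft_force: [1.0, 0.3, 0.6]
width: 0.0703
```

{"op": "drive_tool", "data": {"commands": [[0.2, [0, 0, -20], 0], [0.2, [0, 0, -40], 0], [0.2, [-30, 0, -60], 0], [0.2, [-70, 0, -60], 0], [0.2, [-110, 0, -60], 0], [0.2, [-150, 0, -60], 0], [0.2, [-190, 0, -60], 0], [0.2, [-210, 0, -60], 0], [0.2, [-220, 0, -60], 0]]}}

```text
time_s: 29.95
tcp_pos: [0.6373, -0.016, 0.358]
ee_rot: [0.0, 0.505, 0.863, -0.0]
ft_force: [-0.3, 0.1, 0.9]
width: 0.0701
```

```bash
python3 ms.py pics/side14.png|head -4; python3 -c "
from go import *
im=env.read_camera('top')[:,:,::-1]
cv2.imwrite('pics/top14.png',cv2.resize(im[140:280,130:350],None,fx=3.6,fy=3.6,interpolation=cv2.INTER_CUBIC))"
```

```text
[0.08484667 0.211006   0.00493423] [0.08632227 0.11123631 0.09814647]
t 31.2 tcp [ 0.6366 -0.0141  0.3575] xyaw 119.47 F [ 0.51 -0.02  0.2 ] w 0.0706
shift mm [220.1  -0.8 106.3] turn -0.03
[([269, 224, 4, 4, 8], [270.8, 225.5]), ([231, 230, 33, 12, 109], [241.6, 234.8])]
```

View pics/side14.png

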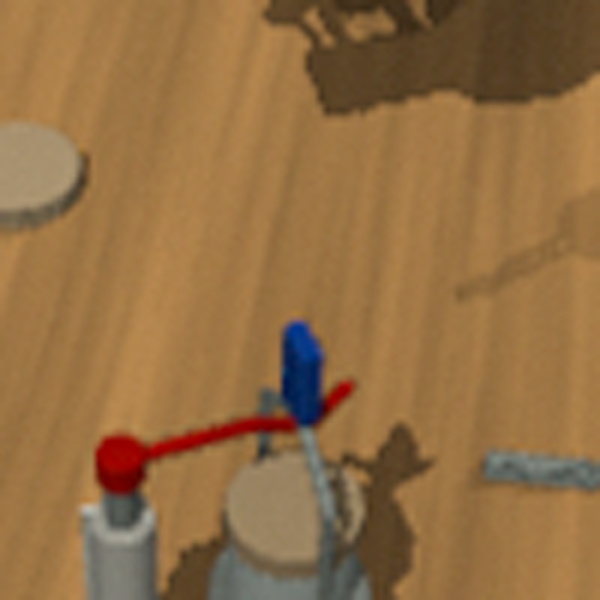

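View pics/top14.png

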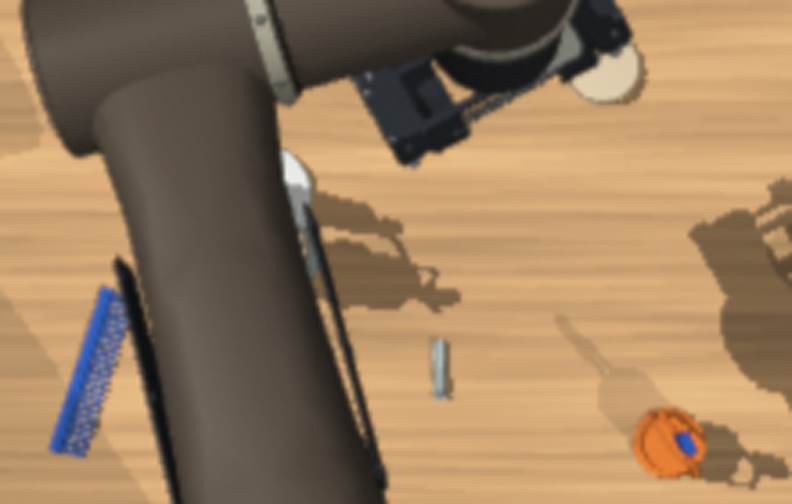

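The jar hangs by its arch peak at the hook's hollow, near crop (305,418), with the arm clear of it. I'll check stillness and tilt, then hand in.

```bash
python3 - <<'E'
from go import *
for i in range(6):
    im=env.read_camera('side')[:,:,::-1]
    b,_=blobs(im,(105,150,60),(130,255,255),20); r,_=blobs(im,(0,190,60),(4,255,255),50)
    print([x[1] for x in b if x[1][1]<300 and x[1][0]<300],[x[1] for x in r])
z=.1976-.0082
for dx in(0,):
    print('grip exp upright',proj('side',[.528,.1772,z+.025]),'lid',proj('side',[.528,.1772,z-.054]))
print('lid seen',(295+.5)/6-.5+215,(507+.5)/6-.5+160)
E
```

```text
[[264.6, 221.9]] [[241.9, 234.7]]
[[264.6, 221.9]] [[241.5, 234.9]]
[[264.6, 221.9]] [[241.5, 234.9]]
[[264.6, 222.0]] [[241.5, 234.9]]
[[264.6, 222.0]] [[241.7, 234.8]]
[[264.7, 222.0]] [[241.7, 234.9]]
grip exp upright [265.56131514 220.70556569] lid [264.67565103 243.00082301]
lid seen 263.75 244.08333333333331
```

```bash
python3 -c "
from cell import env
print(env.finish_job())"
```

```text
the job is handed in; nothing more can be done
None
```

The jar is hanging by itself from the spring scale's hook, and I handed the job in at about 31.5 s of the 58 s allowed. The simulator reports no verdict.

I lifted the carrier by the blue grip and moved the arch over the hook. I then lowered it at 10 mm/s until the hook carried the whole weight, and only then opened the fingers and moved the arm away.

**Weight:** the wrist force read about 4.6 N before lowering, so the jar weighs roughly 470 g. The head sank about 50 mm by camera and 54–56 mm by the force and tool readings. All are under the 70 mm overload limit.

**Last checks:**
- **Release:** before release the vertical force in the hand was about −0.15 N. After opening, all forces were zero within noise.
- **Stillness:** over six frames the blue grip moved no more than 0.1 px, and the red head and bar no more than 0.4 px.
- **Upright:** the grip and lid were offset by the same pixel amount from an upright pose, so the jar shows no tilt.
- **Bystanders:** in the last pictures the compact, clipper and comb look unmoved, judged by eye. I didn't recheck the mirror at the end, but the arm passed well above it.

**What went wrong:** a 1 mm centring shift while the jar was on the hook loaded it sideways by up to about 2 N, because of friction. I mostly undid it before letting go, which left about 1 N sideways at release.

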